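# Lay out gearbox bearings by size for reassembly

## Task

Lay the four loose steel bearings out for reassembly: stand each one upright in the middle of its own black pad on the layout board, in order of diameter along the row, the smallest on the pad next to the bare aluminium gear housing and the largest on the pad farthest from it. Do not push the open control unit (the green circuit board in its black tray) that lies among them, and leave everything let go and still.

Things in the scene. Friction and masses are not known exactly. Their poses are not given: they have to be found in the camera images.
- bearing_26_centre (a point): the smallest of four loose steel needle roller bearings: upright cylinder 26 mm in diameter, 44 mm tall like the others, about 100 g; plain steel side, brass rollers and a black bore drawn on top (no real hole). The point is its centre, 22 mm above its underside; z is its axis. Starts upright on the bench, z = 0, in one of five spots in front of the board
- bearing_36_centre (a point): the second smallest of four loose steel needle roller bearings: upright cylinder 36 mm in diameter, 44 mm tall like the others, about 190 g; plain steel side, brass rollers and a black bore drawn on top (no real hole). The point is its centre, 22 mm above its underside; z is its axis. Starts upright on the bench, z = 0, in one of five spots in front of the board
- bearing_46_centre (a point): the second largest of four loose steel needle roller bearings: upright cylinder 46 mm in diameter, 44 mm tall like the others, about 300 g; plain steel side, brass rollers and a black bore drawn on top (no real hole). The point is its centre, 22 mm above its underside; z is its axis. Starts upright on the bench, z = 0, in one of five spots in front of the board
- bearing_56_centre (a point): the largest of four loose steel needle roller bearings: upright cylinder 56 mm in diameter, 44 mm tall like the others, about 420 g; plain steel side, brass rollers and a black bore drawn on top (no real hole). The point is its centre, 22 mm above its underside; z is its axis. Starts upright on the bench, z = 0, in one of five spots in front of the board
- pad1_top (a point): pad 1 of four identical black rubber pads in a row in the order 1 to 4, about 90 mm apart, pad 1 at the +y end: fixed disc 62 mm in diameter, 3 mm thick, on a fixed aluminium board 85 x 360 x 4 mm on the bench. The point is the centre of its top face, 7 mm above the bench; y runs about along the row
- pad2_top (a point): pad 2 of four identical black rubber pads in a row in the order 1 to 4, about 90 mm apart, pad 1 at the +y end: fixed disc 62 mm in diameter, 3 mm thick, on a fixed aluminium board 85 x 360 x 4 mm on the bench. The point is the centre of its top face, 7 mm above the bench; y runs about along the row
- pad3_top (a point): pad 3 of four identical black rubber pads in a row in the order 1 to 4, about 90 mm apart, pad 1 at the +y end: fixed disc 62 mm in diameter, 3 mm thick, on a fixed aluminium board 85 x 360 x 4 mm on the bench. The point is the centre of its top face, 7 mm above the bench; y runs about along the row
- pad4_top (a point): pad 4 of four identical black rubber pads in a row in the order 1 to 4, about 90 mm apart, pad 1 at the +y end: fixed disc 62 mm in diameter, 3 mm thick, on a fixed aluminium board 85 x 360 x 4 mm on the bench. The point is the centre of its top face, 7 mm above the bench; y runs about along the row
- gear_housing: bare aluminium gear housing, fixed, off one end of the board, in line with the pads, 100 mm from the end pad: round, 58 mm wide, 34 mm tall, dark bore on top, 72 mm flange with three lugs reaching 94 mm across. It is beside pad 1 or pad 4; the other end then has a square black motor cover (62 mm, 34 mm tall, red plug). Origin: centre of its underside
- control_unit_centre (a point): open electronic control unit lying loose among the bearings: black box 70 by 60 mm with a bare green circuit board, 25 mm tall over all, 350 g; not to be pushed. The point is its centre, 12.5 mm above the bench; x is along its 70 mm side

How it is judged (in metres and radians):
At the end, for the whole second after the job is handed in: Each bearing upright (within 0.1 rad) on its pad, centre within 12 mm of the pad centre and 24 to 34 mm above the bench, by diameter: smallest on the pad next to the gear housing, largest on the farthest; all released and slower than 20 mm/s (height (world z) of bearing_26_centre between 0.024 and 0.034 m and angle between each of bearing_26_centre, bearing_36_centre, bearing_46_centre, bearing_56_centre's own z axis and vertical below 0.1 rad and linear speed of each of bearing_26, bearing_36, bearing_46, bearing_56 below 0.02 m/s and height (world z) of bearing_36_centre between 0.024 and 0.034 m and height (world z) of bearing_46_centre between 0.024 and 0.034 m and height (world z) of bearing_56_centre between 0.024 and 0.034 m and ((horizontal distance between gear_housing and pad1_top below 0.15 m and horizontal distance between bearing_26_centre and pad1_top below 0.012 m and horizontal distance between bearing_36_centre and pad2_top below 0.012 m and horizontal distance between bearing_46_centre and pad3_top below 0.012 m and horizontal distance between bearing_56_centre and pad4_top below 0.012 m) or (horizontal distance between gear_housing and pad4_top below 0.15 m and horizontal distance between bearing_26_centre and pad4_top below 0.012 m and horizontal distance between bearing_36_centre and pad3_top below 0.012 m and horizontal distance between bearing_46_centre and pad2_top below 0.012 m and horizontal distance between bearing_56_centre and pad1_top below 0.012 m))); the robot touches nothing.
It fails at once if the open control unit is pushed more than 15 mm from where it lay (distance of control_unit_centre from where it was at the start of the episode above 0.015 m).
It also fails if it takes over 96 s, if anything falls off the work surface, if the arm or the gripper's body presses on something with over 40 N, if the wrist force passes 120 N, or if a joint passes its speed limit or range.

## Robot

A 6-joint arm with a two-finger parallel gripper is mounted at the origin on the work surface. World frame = base frame: x ahead of the robot, y to its left, z up, the work surface at z = 0. Lengths are in mm, angles in degrees, forces in N, time in s.
With the tool pointing down it reaches from about 350 to 850 mm from the base axis. Payload 8.1 kg.
Tool frame: the origin (TCP) lies midway between the tips of the shut fingers; the grasp point (between the pads) lies 19 mm behind it (hold_point_z is the distance from the TCP to the grasp point, in mm); z points along the fingers, y is the direction in which the jaws open and shut (so a half turn about z gives the same grasp; the last joint's range is limited). The gripper opens to 85 mm and grips with 20 to 120 N. Pads are 22 mm wide; open, the fingers measure 114 mm over their backs; the gripper's body (76 mm by 85 mm) begins 54 mm behind the grasp point. The pads swing forward as they close: fully open they stand 13 mm farther back than shut.
Start: joints at [65.695, 7.471, 85.268, -0, 87.261, -4.893], TCP at [199.392, 565.905, 207.192] pointing down, gripper open.
Joint ranges: [-169.43, 169.43], [-51.17, 129.36], [1.28, 143.12], [-76.62, 256.62], [0, 156.53], [-152.29, 152.29]. Speed limits (degrees/s): [136.94, 136.94, 159.86, 180, 180, 180].

## Interface

Orientations are given as [roll, pitch, yaw] about the fixed x, y, z axes, in that order (R = Rz(yaw) Ry(pitch) Rx(roll)).
In Python, from bench import sense, snapshot, camera_params, hand_in, hold_point_z gives the robot as it stands.
- The arm moves only by the tool servo_tool, never from a script. Its argument "motion" is a list of rows, each a list of 7 numbers: the finger opening in mm, from 0 to 85.4, then the shift along the tool's x, y, z in mm, then the turn, a rotation vector about the tool's x, y, z in rad. A call has 1 to 10 rows; each row shifts and turns the pose as measured when the row begins, along the tool's axes as they then stand; what a row does not reach is not made up. A row lasts 1/10 s, in which the tool goes at most 50 mm and 8.59 degrees, less where a joint would pass 70% of its speed; a pose out of reach is approached as far as the arm can. A call with a gripper value outside its range is refused whole. The fingers move at their own pace and stop on an object; "force" is the grip in N (left out, the last holds). Time passes only in rows, so rows that do not move let the fingers close. It gives the time, the measured TCP pose, the force and the opening at its end, in the units of the state.
- sense(): the state, without advancing time (a new reading comes with each control period).
- snapshot(name): name is "scene" or "top"; returns the picture (400x640x3 uint8, blue, green, red); there is no depth.
- camera_params(name): a dict with "fx", "fy", "cx", "cy" (pixels), "R" (3x3) and "t" (3): a world point X has camera coordinates R X + t. Camera axes: x right, y down, z forward; pixel columns grow to the right and rows downward; lengths in mm; the calibration is good to about 2 mm. A picture is of the moment at which its call begins. camera_params takes no time and is no camera call.
- hand_in(): hands the job in, once; it reports no verdict.
The state is a dict: "time": time; "joint_pos": joint angles; "qd": joint speeds; "joint_efforts": joint torques, N m; "tool_pos": TCP position; "tcp_rot": TCP orientation; "ft_force": force on the tool from outside, world axes, zero at the start; "wrist_torque": the same for the moment, N m; "finger_gap": finger opening in mm.
Only numpy, scipy, OpenCV 4.12 (cv2) and the standard library are available. Lean on these libraries where they do the work, as an engineer would, in place of code of your own. Each camera call takes 0.05 s, during which the arm holds its last target. There are 200 camera calls.

## Working session

There is one attempt and no reset: what is moved stays moved. The work goes in short steps, Python scripts to look and compute and a tool call to move; the robot and the scene stay as the last step left them, time stands still between calls to the robot, and variables do not carry over. Pictures are saved under pics/ and viewed, about 12 in all and at most 16, crops included, and the job is handed in when it is done.

Besides the shell and the picture viewer there is one more tool, called after "Request:" as name([rows], argument=value, ...), one row to a line, values as JSON. servo_tool: Moves the arm, as the interface text tells. Its arguments: {"type":"object","properties":{"motion":{"type":"array"},"force":{"type":"number"}},"required":["motion"]}

```bash
mkdir -p pics
python3 - <<'E'
from bench import *
import cv2,json
for n in("top","scene"):
    cv2.imwrite(f"pics/{n}0.png",snapshot(n)); p=camera_params(n); print(n,{k:(v.tolist() if hasattr(v,'tolist') else v) for k,v in p.items()})
print(sense()); print(hold_point_z if not callable(hold_point_z) else hold_point_z())
E
```

```text
top {'fx': 434.87067280021006, 'fy': 434.87067280021006, 'cx': 317.0905505611813, 'cy': 194.55241580934057, 'R': [[0.020400498886586783, -0.9997156696761046, -0.012345017182512623], [-0.9972133994245655, -0.019460107820912096, -0.07201902673391436], [0.07175831417529378, 0.013779840625226402, -0.9973268573236476]], 't': [1.7745833253051584, 556.5173448938581, 970.6176701626897]}
scene {'fx': 474.83945688499006, 'fy': 474.83945688499006, 'cx': 322.1177917846676, 'cy': 195.56274441860566, 'R': [[0.31997775837913955, 0.94741629653881, 0.0040737200868671075], [0.739432579312715, -0.24704107815422516, -0.6262668491588415], [-0.5923290426727412, 0.20340370389224308, -0.7795981262479477]], 't': [-179.37059691274365, -356.8981651400271, 1238.8382593798585]}
{'time': 0.1, 'joint_pos': array([ 6.56952989e+01,  7.51075651e+00,  8.53221808e+01,  2.53175495e-04,
        8.72620703e+01, -4.89318417e+00]), 'qd': array([-0.01794084, -0.07243719, -0.02407638, -0.08874236, -0.11490331,
        0.07581937]), 'joint_efforts': array([ 6.18639515e-04, -5.70948887e+01, -5.01942551e+01, -2.57815909e-04,
        8.10526282e-03,  8.01148963e-05]), 'tool_pos': array([199.17036523, 565.41704633, 206.25785508]), 'tcp_rot': array([-1.79905360e+02, -8.35594361e-03,  1.60588464e+02]), 'ft_force': array([-0.07706371,  0.62411677, -0.13315039]), 'wrist_torque': array([-0.04471505, -0.04041153, -0.0312152 ]), 'finger_gap': 85.58186936434137}
18.700000000000003
```

View pics/top0.png

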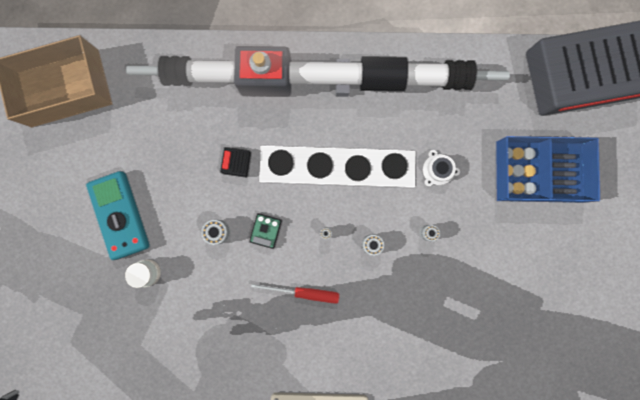

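View pics/scene0.png

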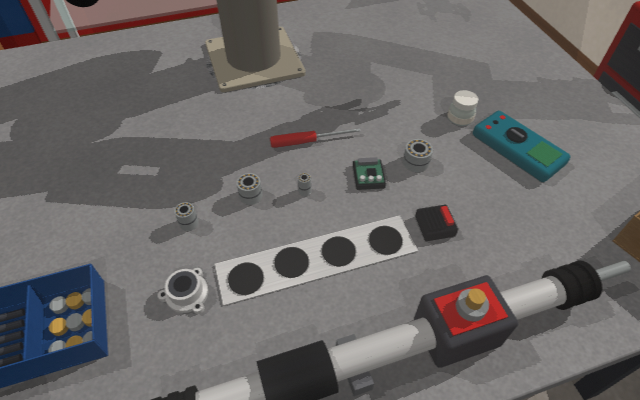

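Top view: row of pads at (281,162), (320,165), (357,167), (395,166). The gear housing at (441,168) is on the right, which is −y, so it's beside pad 4. Bearings by size: 56 at (214,232), 46 at (373,244), 36 at (431,232), 26 at (326,233). The control unit is at (265,231). The scene view agrees with this.

```bash
cat > h.py <<'E'
import numpy as np,cv2
from bench import *
P={n:camera_params(n) for n in("top","scene")}
def ray(n,uv,z):
    p=P[n];R=np.array(p["R"]);t=np.array(p["t"])
    d=R.T@[(uv[0]-p["cx"])/p["fx"],(uv[1]-p["cy"])/p["fy"],1];c=-R.T@t
    return c+d*(z-c[2])/d[2]
def proj(n,X):
    p=P[n];c=np.array(p["R"])@X+np.array(p["t"]);return np.array([p["fx"]*c[0]/c[2]+p["cx"],p["fy"]*c[1]/c[2]+p["cy"]])
def dark(img,uv,r,th):
    """centroid of the dark blob nearest uv"""
    g=cv2.cvtColor(img,cv2.COLOR_BGR2GRAY);u,v=map(int,np.round(uv));k=8
    w=cv2.resize(g[v-r:v+r+1,u-r:u+r+1],None,fx=k,fy=k,interpolation=cv2.INTER_CUBIC)
    n,l,s,c=cv2.connectedComponentsWithStats((w<th).astype(np.uint8))
    o=[i for i in range(1,n) if s[i,4]>k*k*3]
    if not o:return None,0
    i=min(o,key=lambda i:np.hypot(*(c[i]-w.shape[0]/2)))
    return (c[i]+.5)/k-.5+[u-r,v-r],s[i,4]/k/k
E
python3 - <<'E'
from h import *
I={n:cv2.imread(f"pics/{n}0.png") for n in P}
T={"p1":(281,162,7,24),"p2":(320,165,7,24),"p3":(357,167,7,24),"p4":(395,166,7,24),"b56":(214,232,44,12),"b46":(373,244,44,10),"b36":(431,232,44,8),"b26":(326,233,44,6)}
S={"p1":(385,240),"p2":(338,251),"p3":(291,262),"p4":(245,278),"b56":(418,147),"b46":(249,180),"b36":(185,208),"b26":(304,178)}
for k,(u,v,z,r) in T.items():
    for n,q in(("top",(u,v)),("scene",S[k])):
        c,a=dark(I[n],q,r,80)
        print(k,n,None if c is None else (c.round(1),round(a,1),ray(n,c,z).round(1)))
t=I["top"][195:275,190:450];cv2.imwrite("pics/z.png",cv2.resize(t,None,fx=3,fy=3,interpolation=cv2.INTER_CUBIC))
E
```

```text
p1 top (array([280.5, 162.2]), np.float64(471.3), array([630.9,  99.6,   7. ]))
p1 scene (array([385.2, 239.9]), np.float64(726.6), array([632.6,  98.9,   7. ]))
p2 top (array([319.6, 164.9]), np.float64(477.4), array([626.4,   8.6,   7. ]))
p2 scene (array([338.2, 251. ]), np.float64(764.2), array([627.7,   8.2,   7. ]))
p3 top (array([357.5, 167.7]), np.float64(478.3), array([621.5, -79.2,   7. ]))
p3 scene (array([291.1, 262. ]), np.float64(803.3), array([622.6, -79.5,   7. ]))
p4 top (array([394.3, 165.6]), np.float64(480.1), array([ 628. , -164.1,    7. ]))
p4 scene (array([245.3, 278.3]), np.float64(869.7), array([ 628.8, -164.4,    7. ]))
b56 top (array([213.2, 231.9]), np.float64(73.2), array([467.3, 241. ,  44. ]))
b56 scene (array([418.9, 147.5]), np.float64(80.3), array([466.9, 241.6,  44. ]))
b46 top (array([373.3, 244.9]), np.float64(44.2), array([ 446.1, -113.4,   44. ]))
b46 scene (array([247.9, 181.1]), np.float64(67.3), array([ 444.5, -112.6,   44. ]))
b36 top (array([431.5, 232.8]), np.float64(23.2), array([ 475.1, -241.1,   44. ]))
b36 scene (array([183.5, 208.9]), np.float64(45.5), array([ 472.9, -240.4,   44. ]))
b26 top (array([325.4, 233.1]), np.float64(7.9), array([469.6,  -7.5,  44. ]))
b26 scene (array([303.7, 176.8]), np.float64(18.7), array([468.1,  -6.8,  44. ]))
```

View pics/z.png

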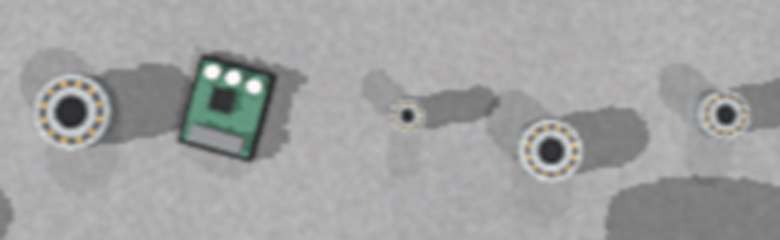

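Request:
servo_tool([
  [85,0,0,0,0,0,0.14],
  [85,0,0,0,0,0,0.14],
  [85,0,0,0,0,0,0.14],
  [85,0,0,0,0,0,0.14],
  [85,0,0,0,0,0,0.14],
  [85,0,0,0,0,0,0.14],
  [85,0,0,0,0,0,0.14],
  [85,0,0,0,0,0,0.14],
], force=50)

```text
time: 0.9
tool_pos: [197.9, 562.6, 200.9]
tcp_rot: [-179.7, 0.6, 94.0]
ft_force: [0.2, -0.3, -0.2]
finger_gap: 85.1
```

The crop shows four upright bearings with clear dark bores at crop (71,112), (407,115), (550,150) and (725,115). The control unit sits tilted at (227,107). The two views agree to about 2 mm. Next I go over the 56 bearing.

Request:
servo_tool([
  [85,0,0,0,0,0,0.07],
  [85,-36,30,4,0,0,0],
  [85,-36,30,4,0,0,0],
  [85,-36,30,4,0,0,0],
  [85,-36,30,4,0,0,0],
  [85,-36,30,4,0,0,0],
  [85,-36,30,4,0,0,0],
  [85,-36,30,4,0,0,0],
  [85,-36,30,4,0,0,0],
  [85,-34,30,4,0,0,0],
])

```text
time: 1.9
tool_pos: [468.4, 229.5, 161.0]
tcp_rot: [-179.5, 0.7, 90.1]
ft_force: [0.5, 0.3, -1.1]
finger_gap: 84.7
```

Request:
servo_tool([
  [85,12,-1,0,-0.009,0.012,0],
  [85,0,0,25,0,0,0],
  [85,0,0,25,0,0,0],
  [85,0,0,25,0,0,0],
  [85,0,0,15,0,0,0],
])

```text
time: 2.4
tool_pos: [472.1, 236.9, 69.1]
tcp_rot: [179.8, -0.0, 89.4]
ft_force: [0.2, -0.2, -0.2]
finger_gap: 85.3
```

Request:
servo_tool([
  [85,4,-5,15,0.003,0,-0.01],
  [85,0,0,15,0,0,0],
  [85,0,0,15,0,0,0],
  [85,0,0,0,0,0,0],
])

```text
time: 2.8
tool_pos: [461.7, 242.9, 18.0]
tcp_rot: [-179.6, 0.1, 90.2]
ft_force: [0.4, -0.3, -0.5]
finger_gap: 84.9
```

Request:
servo_tool([
  [85,-1,4,7,0,0,0],
  [85,0,0,5,0,0,0],
  [85,0,0,0,0,0,0],
])

```text
time: 3.1
tool_pos: [466.1, 243.2, 6.3]
tcp_rot: [-179.7, 0.0, 90.3]
ft_force: [0.4, 0.7, -0.2]
finger_gap: 85.2
```

Request:
servo_tool([
  [85,-2,0,0,0,0,0],
  [40,0,0,0,0,0,0],
  [40,0,0,0,0,0,0],
  [40,0,0,0,0,0,0],
  [40,0,0,0,0,0,0],
  [40,0,0,0,0,0,0],
  [40,0,0,0,0,0,0],
])

```text
time: 3.8
tool_pos: [467.6, 241.6, 8.4]
tcp_rot: [-179.9, -0.1, 90.3]
ft_force: [0.4, -0.5, -0.6]
finger_gap: 53.4
```

Request:
servo_tool([
  [40,0,0,0,0,0,0],
  [40,0,0,-10,0,0,0],
  [40,0,0,-20,0,0,0],
  [40,0,0,-30,0,0,0],
  [40,0,0,-30,0,0,0],
  [40,0,0,0,0,0,0],
])

```text
time: 4.4
tool_pos: [464.4, 240.0, 99.7]
tcp_rot: [-179.4, 0.1, 90.3]
ft_force: [2.0, 1.1, -3.6]
finger_gap: 53.5
```

Request:
servo_tool([
  [40,-23,28,0,0,0,0],
  [40,-23,28,0,0,0,0],
  [40,-23,28,0,0,0,0],
  [40,-23,28,0,0,0,0],
  [40,-23,28,0,0,0,0],
  [40,-23,27,0,0,0,0],
  [40,0,0,0,0,0,0],
  [40,0,0,0,0,0,0],
])

```text
time: 5.2
tool_pos: [632.2, 97.1, 87.4]
tcp_rot: [-178.8, 0.2, 90.4]
ft_force: [-1.2, 0.6, -4.9]
finger_gap: 53.3
```

Request:
servo_tool([
  [40,2,0,10,-0.02,0.003,0],
  [40,0,0,15,0,0,0],
  [40,0,0,15,0,0,0],
  [40,0,0,12,0,0,0],
  [40,0,0,0,0,0,0],
])

```text
time: 5.7
tool_pos: [627.1, 100.7, 27.7]
tcp_rot: [-179.5, 0.0, 90.5]
ft_force: [-0.5, -0.3, -4.4]
finger_gap: 53.4
```

Run:
```python
from h import *
im=snapshot("scene");cv2.imwrite("pics/s1.png",cv2.resize(im[170:300,300:460],None,fx=4,fy=4,interpolation=cv2.INTER_CUBIC));s=sense();print(s["tool_pos"],s["tcp_rot"])
```

```text
[627.59803542 100.81181271  28.6174981 ] [-1.79544156e+02 -6.18003164e-03  9.05302185e+01]
```

View pics/s1.png

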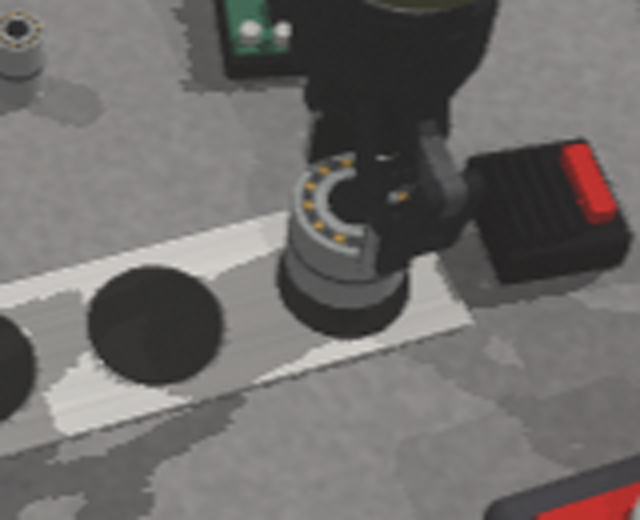

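The 56 is held upright about 12 mm above pad 1, at crop (345,240), with the motor cover clear to its right. I correct x and lower it.

Request:
servo_tool([
  [40,-1,4,3,-0.008,0,0],
  [40,0,0,3,0,0,0],
  [40,0,0,2,0,0,0],
  [40,0,0,0,0,0,0],
])

```text
time: 6.15
tool_pos: [633.8, 100.1, 22.0]
tcp_rot: [179.8, -0.0, 90.5]
ft_force: [0.5, 0.5, -4.1]
finger_gap: 53.4
```

Request:
servo_tool([
  [40,-1,-2,2,0.003,0,0],
  [40,0,0,2,0,0,0],
  [40,0,0,2,0,0,0],
  [40,0,0,0,0,0,0],
])

```text
time: 6.55
tool_pos: [632.4, 98.8, 16.6]
tcp_rot: [179.9, -0.0, 90.5]
ft_force: [-0.5, 0.5, -4.7]
finger_gap: 53.6
```

Request:
servo_tool([
  [40,0,0,1,0,0,0],
  [40,0,0,1,0,0,0],
  [40,0,0,0,0,0,0],
])

```text
time: 6.85
tool_pos: [632.9, 98.9, 15.7]
tcp_rot: [179.8, -0.0, 90.5]
ft_force: [-0.4, 0.2, -3.5]
finger_gap: 53.2
```

Request:
servo_tool([
  [40,0,0,1.5,0,0,0],
  [40,0,0,1,0,0,0],
  [40,0,0,0,0,0,0],
])

```text
time: 7.15
tool_pos: [633.3, 98.9, 15.7]
tcp_rot: [179.8, -0.0, 90.5]
ft_force: [1.3, 0.2, -4.0]
finger_gap: 53.4
```

Request:
servo_tool([
  [40,0,0,2,0,0,0],
  [40,0,0,2,0,0,0],
])

```text
time: 7.35
tool_pos: [633.7, 98.9, 15.4]
tcp_rot: [179.8, -0.0, 90.5]
ft_force: [-12.9, -1.5, 20.8]
finger_gap: 53.1
```

Contact with the pad, so I release and rise.

Request:
servo_tool([
  [85,0,0,0,0,0,0],
  [85,0,0,0,0,0,0],
  [85,0,0,0,0,0,0],
  [85,0,0,0,0,0,0],
  [85,0,0,-5,0,0,0],
  [85,0,0,-15,0,0,0],
  [85,0,0,-25,0,0,0],
  [85,0,0,-30,0,0,0],
  [85,0,0,-30,0,0,0],
])

```text
time: 8.25
tool_pos: [631.0, 98.8, 121.7]
tcp_rot: [-179.9, 0.0, 90.5]
ft_force: [1.2, 0.5, 1.1]
finger_gap: 84.9
```

Request:
servo_tool([
  [85,-26,-23,0,0,0,-0.008],
  [85,-26,-23,0,0,0,0],
  [85,-26,-23,0,0,0,0],
  [85,-26,-23,0,0,0,0],
  [85,-26,-23,0,0,0,0],
  [85,-26,-23,0,0,0,0],
  [85,-26,-23,0,0,0,0],
  [85,-26,-23,0,0,0,0],
  [85,0,0,0,0,0,0],
])

```text
time: 9.15
tool_pos: [453.3, -119.0, 140.6]
tcp_rot: [178.4, 0.2, 91.2]
ft_force: [0.4, 0.1, -0.4]
finger_gap: 85.3
```

Run:
```python
from h import *
im=snapshot("scene");c,a=dark(im,(385-.0,205),14,80);cv2.imwrite("pics/s2.png",cv2.resize(im[150:300,160:460],None,fx=2.6,fy=2.6,interpolation=cv2.INTER_CUBIC));
X=np.array([631.7,99.3,51]);print(proj("scene",X));c,a=dark(im,proj("scene",X),10,80);print(c,a,ray("scene",c,51))
```

```text
[387.88241415 225.75247002]
[388.23152283 226.97784071] 132.078125 [634.3403158   98.81989344  51.        ]
```

View pics/s2.png

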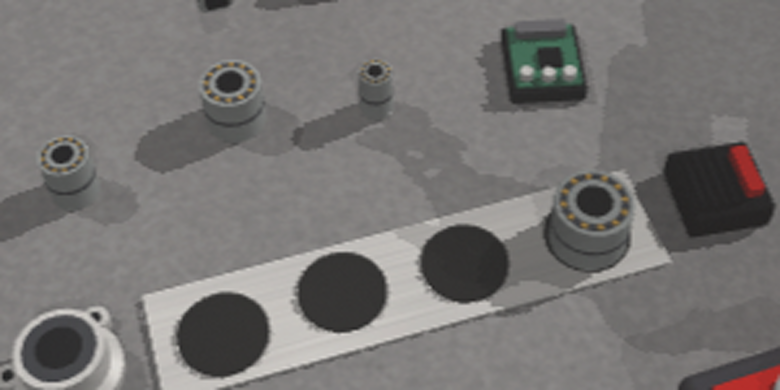

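The 56 stands centred on pad 1 (crop (592,215), about 2–3 mm off). The control unit hasn't moved. Next is the 46.

Request:
servo_tool([
  [85,6,-8,0,0.028,0.003,0.02],
  [85,0,0,25,0,0,0],
  [85,0,0,25,0,0,0],
  [85,0,0,20,0,0,0],
  [85,0,0,0,0,0,0],
])

```text
time: 9.7
tool_pos: [452.2, -110.7, 75.4]
tcp_rot: [179.4, 0.1, 90.1]
ft_force: [-0.3, -0.1, -0.3]
finger_gap: 85.1
```

Request:
servo_tool([
  [85,-2,-7,10,0.01,0,0],
  [85,0,0,20,0,0,0],
  [85,0,0,15,0,0,0],
  [85,0,0,0,0,0,0],
])

```text
time: 10.1
tool_pos: [448.2, -112.6, 33.2]
tcp_rot: [179.7, 0.2, 90.2]
ft_force: [-1.0, 0.4, 0.2]
finger_gap: 84.7
```

Request:
servo_tool([
  [85,0,-3,12,0.005,0,0],
  [85,0,0,10,0,0,0],
  [85,0,0,4,0,0,0],
  [85,0,0,0,0,0,0],
])

```text
time: 10.5
tool_pos: [447.0, -113.4, 8.1]
tcp_rot: [179.8, 0.3, 90.2]
ft_force: [-0.6, -0.5, 0.2]
finger_gap: 85.0
```

Request:
servo_tool([
  [30,0,-2,0,0,0.004,0],
  [30,0,0,0,0,0,0],
  [30,0,0,0,0,0,0],
  [30,0,0,0,0,0,0],
  [30,0,0,0,0,0,0],
  [30,0,0,0,0,0,0],
  [30,0,0,0,0,0,0],
  [30,0,0,0,0,0,0],
])

```text
time: 11.3
tool_pos: [445.5, -113.8, 9.4]
tcp_rot: [179.8, 0.1, 90.2]
ft_force: [0.7, 0.3, -1.4]
finger_gap: 43.5
```

Request:
servo_tool([
  [30,0,0,-10,0,0,0],
  [30,0,0,-20,0,0,0],
  [30,0,0,-30,0,0,0],
  [30,0,0,-30,0,0,0],
  [30,20,30,0,0,0,0],
  [30,20,30,0,0,0,0],
  [30,20,30,0,0,0,0],
  [30,20,30,0,0,0,0],
  [30,20,30,0,0,0,0],
  [30,20,30,0,0,0,0],
])

```text
time: 12.3
tool_pos: [627.3, 9.2, 108.5]
tcp_rot: [179.8, 0.1, 89.9]
ft_force: [0.4, -1.1, -2.7]
finger_gap: 43.2
```

Request:
servo_tool([
  [30,-1,0,0,0,0,0],
  [30,0,0,20,0,0,0],
  [30,0,0,25,0,0,0],
  [30,0,0,20,0,0,0],
  [30,0,0,10,0,0,0],
  [30,0,0,0,0,0,0],
])

```text
time: 12.9
tool_pos: [630.1, 11.3, 33.1]
tcp_rot: [179.8, 0.1, 90.2]
ft_force: [-0.2, 0.4, -2.6]
finger_gap: 44.0
```

Request:
servo_tool([
  [30,-3,-2,5,0.003,0,0],
  [30,0,0,5,0,0,0],
  [30,0,0,3,0,0,0],
  [30,0,0,0,0,0,0],
])

```text
time: 13.3
tool_pos: [629.5, 7.3, 22.7]
tcp_rot: [179.8, 0.1, 90.1]
ft_force: [0.3, 0.4, -3.2]
finger_gap: 43.5
```

Request:
servo_tool([
  [30,1,-2,2,0,0,0],
  [30,0,0,2,0,0,0],
  [30,0,0,2,0,0,0],
  [30,0,0,0,0,0,0],
])

```text
time: 13.7
tool_pos: [628.4, 8.4, 17.6]
tcp_rot: [179.7, 0.1, 90.1]
ft_force: [-0.2, -0.6, -3.3]
finger_gap: 43.6
```

Request:
servo_tool([
  [30,0,-1,2,0,0,0],
  [30,0,0,1.5,0,0,0],
  [30,0,0,0,0,0,0],
])

```text
time: 14.0
tool_pos: [628.6, 8.3, 16.8]
tcp_rot: [179.5, 0.1, 90.1]
ft_force: [0.7, -0.1, -2.5]
finger_gap: 43.5
```

Request:
servo_tool([
  [30,0,-1,3,0,0,0],
  [30,0,0,2,0,0,0],
])

```text
time: 14.2
tool_pos: [629.2, 8.3, 16.3]
tcp_rot: [179.4, 0.1, 90.2]
ft_force: [-11.4, -0.2, 15.6]
finger_gap: 43.6
```

Contact again. I release, rise and go to the 36.

Request:
servo_tool([
  [85,0,0,0,0,0,0],
  [85,0,0,0,0,0,0],
  [85,0,0,0,0,0,0],
  [85,0,0,0,0,0,0],
  [85,0,0,0,0,0,0],
  [85,0,0,-5,0,0,0],
  [85,0,0,-15,0,0,0],
  [85,0,0,-25,0,0,0],
  [85,0,0,-30,0,0,0],
  [85,0,0,-30,0,0,0],
])

```text
time: 15.2
tool_pos: [624.9, 8.8, 122.3]
tcp_rot: [179.8, 0.1, 90.2]
ft_force: [0.4, -0.5, 0.1]
finger_gap: 84.7
```

Request:
servo_tool([
  [85,-30,-19,0,0,0,0],
  [85,-30,-19,0,0,0,0],
  [85,-30,-19,0,0,0,0],
  [85,-30,-19,0,0,0,0],
  [85,-30,-19,0,0,0,0],
  [85,-30,-19,0,0,0,0],
  [85,-30,-19,0,0,0,0],
  [85,-30,-19,0,0,0,0],
  [85,0,0,0,0,0,0],
  [85,0,0,0,0,0,0],
])

```text
time: 16.2
tool_pos: [477.0, -241.6, 144.5]
tcp_rot: [178.1, 0.6, 90.3]
ft_force: [0.9, 1.1, 1.1]
finger_gap: 85.5
```

Run:
```python
from h import *
im=snapshot("scene");cv2.imwrite("pics/s3.png",cv2.resize(im[130:300,160:460],None,fx=2.6,fy=2.6,interpolation=cv2.INTER_CUBIC));
for X in([631.7,99.3,51],[627,8.4,51],[474,-240.8,44],[468.9,-7.1,44]):
    c,a=dark(im,proj("scene",np.array(X)),10,80);print(X,c,a,None if c is None else ray("scene",c,X[2]))
```

```text
[631.7, 99.3, 51] [388.32146746 227.01525829] 129.15625 [634.46548748  98.93890251  51.        ]
[627, 8.4, 51] [339.87641231 238.1943086 ] 92.65625 [629.47830714   9.19736982  51.        ]
[474, -240.8, 44] [183.48968275 208.92813273] 44.203125 [ 472.9473179  -240.38159934   44.        ]
[468.9, -7.1, 44] [303.75848099 176.77144555] 18.078125 [468.12293562  -6.75102052  44.        ]
```

View pics/s3.png

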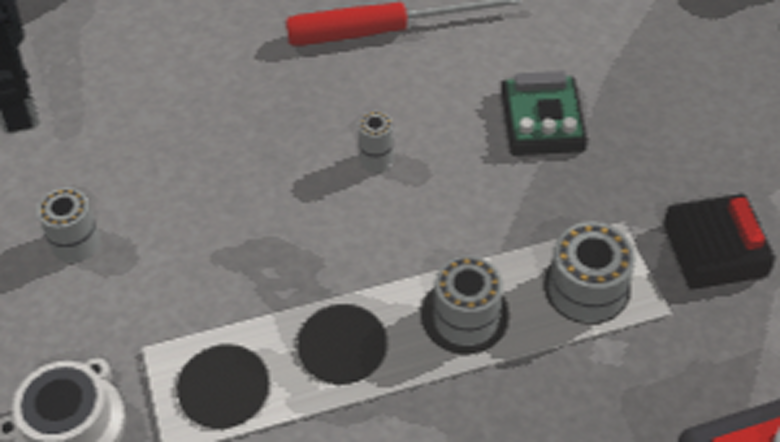

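The 46 stands on pad 2 (crop (466,300)) and the 56 on pad 1 (592,270), each within 3 mm. Now the 36.

Request:
servo_tool([
  [85,1,-3,0,0.033,0.01,0.005],
  [85,0,0,25,0,0,0],
  [85,0,0,25,0,0,0],
  [85,0,0,25,0,0,0],
  [85,0,0,10,0,0,0],
  [85,0,0,0,0,0,0],
])

```text
time: 16.85
tool_pos: [480.4, -235.6, 61.5]
tcp_rot: [179.7, 0.2, 90.5]
ft_force: [-0.1, -0.3, 0.1]
finger_gap: 85.3
```

Request:
servo_tool([
  [85,-5,-6,10,0.005,0.003,0.008],
  [85,0,0,15,0,0,0],
  [85,0,0,10,0,0,0],
  [85,0,0,0,0,0,0],
])

```text
time: 17.25
tool_pos: [476.3, -241.5, 27.0]
tcp_rot: [179.8, 0.1, 90.1]
ft_force: [-1.3, 0.3, 0.1]
finger_gap: 84.9
```

Request:
servo_tool([
  [85,1,-2,10,0.003,0,0],
  [85,0,0,7,0,0,0],
  [85,0,0,1,0,0,0],
  [85,0,0,0,0,0,0],
])

```text
time: 17.65
tool_pos: [474.4, -240.7, 7.7]
tcp_rot: [-180.0, 0.1, 90.1]
ft_force: [0.4, 0.1, -0.8]
finger_gap: 85.4
```

Request:
servo_tool([
  [22,0,0,0,0,0,0],
  [22,0,0,0,0,0,0],
  [22,0,0,0,0,0,0],
  [22,0,0,0,0,0,0],
  [22,0,0,0,0,0,0],
  [22,0,0,0,0,0,0],
  [22,0,0,0,0,0,0],
  [22,0,0,0,0,0,0],
  [22,0,0,0,0,0,0],
])

```text
time: 18.55
tool_pos: [475.3, -241.3, 9.1]
tcp_rot: [179.9, 0.2, 90.1]
ft_force: [0.2, -0.1, 0.2]
finger_gap: 33.6
```

Request:
servo_tool([
  [22,0,0,-10,0,0,0],
  [22,0,0,-20,0,0,0],
  [22,0,0,-30,0,0,0],
  [22,0,0,-30,0,0,0],
  [22,27,25,0,0,0,0],
  [22,27,25,0,0,0,0],
  [22,27,25,0,0,0,0],
  [22,27,25,0,0,0,0],
  [22,27,25,0,0,0,0],
  [22,27,25,0,0,0,0],
])

```text
time: 19.55
tool_pos: [627.6, -77.2, 108.3]
tcp_rot: [179.9, 0.2, 89.6]
ft_force: [0.2, -0.7, -2.1]
finger_gap: 33.9
```

Request:
servo_tool([
  [22,-2,-5,0,0,0,-0.005],
  [22,0,0,20,0,0,0],
  [22,0,0,25,0,0,0],
  [22,0,0,20,0,0,0],
  [22,0,0,10,0,0,0],
  [22,0,0,0,0,0,0],
])

```text
time: 20.15
tool_pos: [626.2, -74.5, 34.7]
tcp_rot: [179.7, 0.2, 90.3]
ft_force: [0.2, -0.3, -2.7]
finger_gap: 33.7
```

Request:
servo_tool([
  [22,-5,-3,5,0.003,0,0.005],
  [22,0,0,5,0,0,0],
  [22,0,0,4,0,0,0],
  [22,0,0,0,0,0,0],
])

```text
time: 20.55
tool_pos: [624.7, -81.3, 23.2]
tcp_rot: [179.7, 0.2, 89.9]
ft_force: [-0.2, -0.6, -2.5]
finger_gap: 33.7
```

Request:
servo_tool([
  [22,2,-2,2,0.003,0.003,0],
  [22,0,0,2,0,0,0],
  [22,0,0,2,0,0,0],
  [22,0,0,0,0,0,0],
])

```text
time: 20.95
tool_pos: [623.5, -79.1, 17.9]
tcp_rot: [179.7, 0.1, 89.9]
ft_force: [0.1, 0.1, -1.1]
finger_gap: 33.7
```

Request:
servo_tool([
  [22,0,-1,2,0,0,0],
  [22,0,0,2,0,0,0],
  [22,0,0,2,0,0,0],
])

```text
time: 21.25
tool_pos: [623.0, -79.3, 15.8]
tcp_rot: [179.7, 0.1, 90.0]
ft_force: [-12.1, 1.7, 18.0]
finger_gap: 33.5
```

Request:
servo_tool([
  [85,0,0,0,0,0,0],
  [85,0,0,0,0,0,0],
  [85,0,0,0,0,0,0],
  [85,0,0,0,0,0,0],
  [85,0,0,0,0,0,0],
  [85,0,0,-5,0,0,0],
  [85,0,0,-15,0,0,0],
  [85,0,0,-25,0,0,0],
  [85,0,0,-30,0,0,0],
  [85,0,0,-30,0,0,0],
])

```text
time: 22.25
tool_pos: [619.2, -78.4, 122.1]
tcp_rot: [-179.9, 0.0, 90.0]
ft_force: [-0.2, -0.0, 0.7]
finger_gap: 84.7
```

Request:
servo_tool([
  [85,12,-25,0,0,0,0],
  [85,12,-25,0,0,0,0],
  [85,12,-25,0,0,0,0],
  [85,12,-25,0,0,0,0],
  [85,12,-25,0,0,0,0],
  [85,12,-25,0,0,0,0],
  [85,0,0,0,0,0,0],
  [85,0,0,0,0,0,0],
])

```text
time: 23.05
tool_pos: [472.2, -5.6, 139.8]
tcp_rot: [178.7, 0.3, 89.9]
ft_force: [0.4, 0.2, 0.3]
finger_gap: 85.0
```

Request:
servo_tool([
  [85,-1,-3,0,0.022,0.005,0],
  [85,0,0,25,0,0,0],
  [85,0,0,25,0,0,0],
  [85,0,0,25,0,0,0],
  [85,0,0,10,0,0,0],
  [85,0,0,0,0,0,0],
])

```text
time: 23.65
tool_pos: [475.6, -9.5, 57.2]
tcp_rot: [179.7, -0.0, 89.8]
ft_force: [-0.4, -0.1, 0.8]
finger_gap: 85.0
```

Request:
servo_tool([
  [85,2,-6,10,0.005,0,0],
  [85,0,0,15,0,0,0],
  [85,0,0,10,0,0,0],
  [85,0,0,0,0,0,0],
])

```text
time: 24.05
tool_pos: [471.9, -8.1, 23.6]
tcp_rot: [179.9, 0.0, 89.8]
ft_force: [-0.0, 0.0, -0.6]
finger_gap: 85.0
```

Request:
servo_tool([
  [85,1,-3,8,0,0,0],
  [85,0,0,6,0,0,0],
  [85,0,0,0,0,0,0],
  [85,0,0,0,0,0,0],
])

```text
time: 24.45
tool_pos: [469.8, -7.0, 10.2]
tcp_rot: [179.8, 0.0, 89.8]
ft_force: [0.2, 0.4, 0.3]
finger_gap: 85.2
```

Request:
servo_tool([
  [12,0,-1,0,0,0,0],
  [12,0,0,0,0,0,0],
  [12,0,0,0,0,0,0],
  [12,0,0,0,0,0,0],
  [12,0,0,0,0,0,0],
  [12,0,0,0,0,0,0],
  [12,0,0,0,0,0,0],
  [12,0,0,0,0,0,0],
  [12,0,0,0,0,0,0],
  [12,0,0,0,0,0,0],
], force=40)

```text
time: 25.45
tool_pos: [469.7, -7.1, 11.5]
tcp_rot: [179.7, 0.0, 89.8]
ft_force: [0.2, 0.1, 0.2]
finger_gap: 23.7
```

Request:
servo_tool([
  [12,0,0,-10,0,0,0],
  [12,0,0,-20,0,0,0],
  [12,0,0,-30,0,0,0],
  [12,0,0,-30,0,0,0],
  [12,-26,26,0,0,0,0],
  [12,-26,26,0,0,0,0],
  [12,-26,26,0,0,0,0],
  [12,-26,26,0,0,0,0],
  [12,-26,26,0,0,0,0],
  [12,-26,26,0,0,0,0],
])

```text
time: 26.45
tool_pos: [628.2, -165.6, 112.6]
tcp_rot: [179.5, 0.0, 90.1]
ft_force: [0.1, -0.3, -0.4]
finger_gap: 23.9
```

Request:
servo_tool([
  [12,0,0,0,0.008,0,0],
  [12,0,0,20,0,0,0],
  [12,0,0,25,0,0,0],
  [12,0,0,20,0,0,0],
  [12,0,0,7,0,0,0],
  [12,0,0,0,0,0,0],
])

```text
time: 27.05
tool_pos: [631.0, -169.7, 41.4]
tcp_rot: [179.9, 0.1, 89.9]
ft_force: [-0.2, 0.2, -1.2]
finger_gap: 23.7
```

Request:
servo_tool([
  [12,5,-2,6,0,0,0],
  [12,0,0,6,0,0,0],
  [12,0,0,4,0,0,0],
  [12,0,0,0,0,0,0],
])

```text
time: 27.45
tool_pos: [630.6, -164.2, 28.1]
tcp_rot: [179.6, 0.2, 89.9]
ft_force: [-0.6, 0.1, -0.6]
finger_gap: 23.6
```

Request:
servo_tool([
  [12,0,-2,3,0.005,0.003,0],
  [12,0,0,3,0,0,0],
  [12,0,0,2,0,0,0],
  [12,0,0,0,0,0,0],
])

```text
time: 27.85
tool_pos: [629.3, -164.6, 20.6]
tcp_rot: [179.9, 0.0, 89.9]
ft_force: [-0.8, -0.6, -0.9]
finger_gap: 23.7
```

Request:
servo_tool([
  [12,0,-1,2,0,0,0],
  [12,0,0,2,0,0,0],
])

```text
time: 28.05
tool_pos: [629.0, -165.1, 18.3]
tcp_rot: [179.8, 0.1, 89.9]
ft_force: [-9.0, 1.4, 19.0]
finger_gap: 23.5
```

Request:
servo_tool([
  [85,0,0,0,0,0,0],
  [85,0,0,0,0,0,0],
  [85,0,0,0,0,0,0],
  [85,0,0,0,0,0,0],
  [85,0,0,0,0,0,0],
  [85,0,0,-5,0,0,0],
  [85,0,0,-15,0,0,0],
  [85,0,0,-25,0,0,0],
  [85,0,0,-30,0,0,0],
  [85,0,0,-30,0,0,0],
])

```text
time: 29.05
tool_pos: [625.1, -163.9, 124.1]
tcp_rot: [-179.7, -0.1, 89.9]
ft_force: [1.2, -0.4, 0.8]
finger_gap: 85.5
```

Request:
servo_tool([
  [85,-10,-40,-5,0,0,0],
  [85,-10,-40,-5,0,0,0],
  [85,-10,-40,-5,0,0,0],
  [85,-10,-40,0,0,0,0],
  [85,0,-40,0,0,0,0],
  [85,0,0,0,0,0,0],
  [85,0,0,0,0,0,0],
])

```text
time: 29.75
tool_pos: [424.9, -207.1, 155.5]
tcp_rot: [179.0, 0.5, 90.0]
ft_force: [-0.2, -0.3, 1.0]
finger_gap: 85.1
```

Run:
```python
from h import *
o={}
for n in P:
    im=snapshot(n);o[n]=im
    for X in([631.7,99.3,51],[627,8.4,51],[622,-79.3,51],[628.4,-164.2,51]):
        c,a=dark(im,proj(n,np.array(X)),{99.3:10,8.4:8,-79.3:7}.get(X[1],5),80);print(n,X,a,None if c is None else ray(n,c,51).round(1))
cv2.imwrite("pics/s4.png",np.vstack([cv2.resize(o["scene"][130:300,160:460],(780,442),interpolation=cv2.INTER_CUBIC)]))
cv2.imwrite("pics/t4.png",cv2.resize(o["top"][130:270,180:460],None,fx=2.8,fy=2.8,interpolation=cv2.INTER_CUBIC)); s=sense();print(s["time"],s["qd"].round(2))
```

```text
top [631.7, 99.3, 51] 76.078125 [635.3  98.5  51. ]
top [627, 8.4, 51] 47.796875 [630.7   8.7  51. ]
top [622, -79.3, 51] 22.390625 [624.  -78.8  51. ]
top [628.4, -164.2, 51] 9.125 [ 629.4 -165.7   51. ]
scene [631.7, 99.3, 51] 132.1875 [634.4  98.8  51. ]
scene [627, 8.4, 51] 93.6875 [629.5   9.2  51. ]
scene [622, -79.3, 51] 56.03125 [622.4 -78.4  51. ]
scene [628.4, -164.2, 51] 28.828125 [ 627.6 -165.    51. ]
29.85 [ 0.51  1.87 -0.8   0.01 -0.48 -0.04]
```

View pics/s4.png

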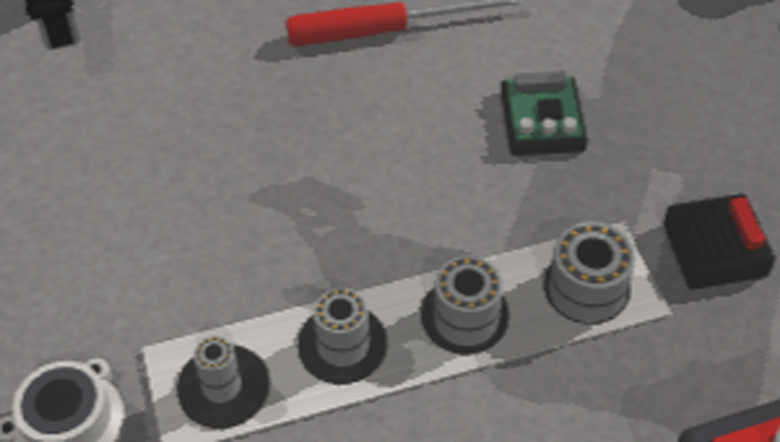

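View pics/t4.png

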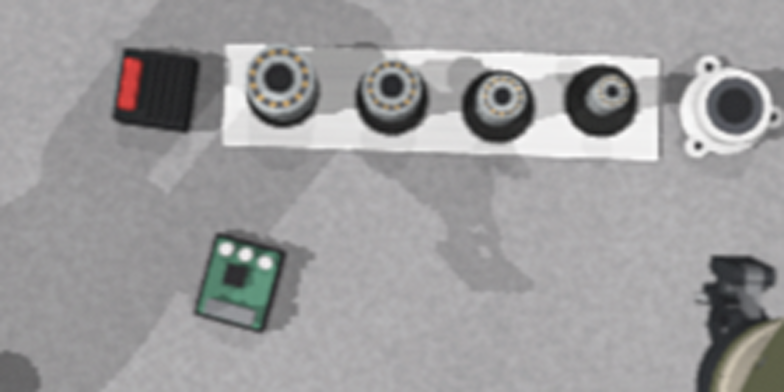

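All four bearings stand upright on their pads, 26 → 56 going away from the gear housing, about 1–4 mm off centre. The control unit hasn't moved and the gripper is clear. I'm handing in.

```bash
python3 -c "
from bench import *
print(hand_in())"
```

```text
the job is handed in; nothing more can be done
None
```

All four bearings are upright on their own pads in diameter order, and I've handed the job in; `hand_in()` gave no verdict. The gear housing was beside pad 4, so the 26 is on pad 4, the 36 on pad 3, the 46 on pad 2 and the 56 on pad 1.

- **Position:** in both camera views the bearing centres were about 1–4 mm from the pad centres, against 12 mm allowed. The two views agreed to about 2 mm, which is the calibration accuracy.
- **Placing force:** each bearing was lowered until it touched its pad, with vertical force peaking at about 15–21 N, and then released.
- **Control unit:** it looked unmoved in the final pictures; I checked this by eye and did not measure it.
- **Gripper and time:** the gripper was open and well clear, and the clock read about 30 s of the 96 s allowed.
- **Disagreement:** the finger opening read about 2.5 mm under each nominal diameter. The order and size steps still matched, so I took it as a sensor or pad offset.

No check failed.

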